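# Switch the heat over to the saucepan's hot plate

## Robot

A 6-joint arm with a two-finger parallel gripper is mounted at the origin on the work surface. World frame = base frame: x ahead of the robot, y to its left, z up, the work surface at z = 0. Lengths are in m, angles in rad, forces in N, time in s.
With the tool pointing down it reaches from about 0.25 to 0.725 m from the base axis. Payload 4 kg.
Tool frame: the origin (TCP) lies midway between the tips of the shut fingers; the grasp point (between the pads) lies 19 mm behind it; z points along the fingers, y is the direction in which the jaws open and shut (so a half turn about z gives the same grasp; the last joint's range is limited). The gripper opens to 85 mm and grips with 20 to 120 N. Pads are 22 mm wide; open, the fingers measure 114 mm over their backs; the gripper's body (76 mm by 85 mm) begins 54 mm behind the grasp point. The pads swing forward as they close: fully open they stand 13 mm farther back than shut.
Start: joints at [1.156, 0.241, 0.005, 1.335, 0, 1.571], TCP at [0.202, 0.458, 0.231] pointing down, gripper open.
Joint ranges: [-2.72, 2.72], [-1.05, 1.87], [-1.09, 1.28], [-1.99, 2.15], [-1.42, 1.44], [-3.14, 3.14]. Speed limits (rad/s): [2.79, 2.79, 3.14, 3.14, 3.14, 3.14].

## Interface

Orientations are given as a unit quaternion [x, y, z, w].
In Python, from workcell import bot, eyes, job gives the robot as it stands.
- The arm moves only by the shell command python3 -m crank 'ROWS'. ROWS is a JSON object of lists of equal length, an entry for each row: "dr": the turn, a rotation vector about the tool's x, y, z in rad, a list of three; "travel": the shift along the tool's x, y, z in m, a list of three; "hand": the finger opening in m, from 0 to 0.0854. In form: {"dr": [[wx, wy, wz], ...], "travel": [[x, y, z], ...], "hand": [hand, ...]}. A call has 1 to 10 rows; each row is the pose to reach, as a shift and turn from the pose commanded when the call began, along the tool's axes at that moment; what a row does not reach only later rows make up. A row lasts 1/8 s, in which the tool goes at most 62.5 mm and 10.7 degrees, less where a joint would pass 70% of its speed; a pose out of reach is approached as far as the arm can. A call with a gripper value outside its range is refused whole. The fingers move at their own pace and stop on an object; the grip force is fixed at half the most. Time passes only in rows, so rows that repeat a pose let the fingers close. It gives the time, the measured TCP pose, the force and the opening at its end, in the units of the state.
- bot.get_obs(): the state, without advancing time (a new reading comes with each control period).
- eyes.camera(name): name is "scene" or "side" or "wrist"; returns a dict with "color" (480x640x3 uint8, red, green, blue), "K" (3x3 intrinsics, pixels), "R" (3x3) and "t" (3): a world point X has camera coordinates R X + t; the wrist camera has in their place "T_tool_cam" (4x4, takes a point from camera to tool coordinates, whose origin is the TCP and whose axes are the flange's). Camera axes: x right, y down, z forward; pixel columns grow to the right and rows downward; lengths in m; the calibration is good to about 2 mm. A picture is of the moment at which its call begins: read the wrist's pose just before it. There is no depth.
- job.job_done(): hands the job in, once; it reports no verdict.
The state is a dict: "clock": time; "joint_pos": joint angles; "joint_vel": joint speeds; "tau": joint torques, N m; "eef_pos": TCP position; "tool_rot": TCP orientation; "ft_force": force on the tool from outside, world axes, zero at the start; "ft_torque": the same for the moment, N m; "grip_width": finger opening in m.
Only numpy, scipy, OpenCV 4.12 (cv2) and the standard library are available. Lean on these libraries where they do the work, as an engineer would, in place of code of your own. Each camera call takes 0.05 s, during which the arm holds its last target.

## Task

One empty hot plate was left on: its toggle lever leans left as seen from the robot, while the others lean right, which is off. With the fingertips, push that lever over until it snaps off, and only then push the lever of the hot plate under the saucepan over until it snaps on; the two must never be on together. Grip and lift nothing, leave the spare hot plate off, and leave the saucepan and everything else where it stands.

Things in the scene. Friction and masses are not known exactly. Their poses are not given: they have to be found in the camera images.
- hob_hot: portable electric hot plate left on, with nothing on it: steel box 300 (its x) x 170 (its y) mm, 44 mm high on rubber feet, standing fast on the counter. Origin at the centre of its underside, z up; its front, with the toggle lever, faces its -x (roughly the robot; it stands turned by up to about 0.14 rad), its +y is the left side for someone facing it from the robot. Cooking disc: 150 mm across, top at 56 mm, centred at x +50 mm
- hob_pan: the same kind of hot plate, switched off, the one with the saucepan on it; same sizes, axes and origin
- hob_spare: the same kind of hot plate, switched off and with nothing on it; to be left as it is; same sizes, axes and origin
- lever_hot (a joint): angle in rad of the toggle lever on the front strip of the left-on empty hot plate: 0 upright, +0.45 stop = on = leaning to the hot plate's +y (left, toward the small metal dot, seen from the robot), -0.45 stop = off = leaning to its -y (right); starts on (about +0.45). An over-centre spring drives it away from upright to the nearer stop; it takes about 2.5 N at the ball to move it off a stop, less near the middle
- lever_hot_ball (a point): centre of the white ball, 26 mm across, at the end of that lever, 60 mm from its pivot; the lever stem is a steel rod 10 mm thick
- lever_hot_pivot (a point): pivot of that lever, on the hot plate at x -110 mm, y 0, 44 mm above the counter, level with the strip's top; the pivot axis runs along the hot plate's x, and a shaft 26 mm thick lies around it
- lever_pan (a joint): angle in rad of the toggle lever on the front strip of the hot plate under the saucepan: 0 upright, +0.45 stop = on = leaning to the hot plate's +y (left, toward the small metal dot, seen from the robot), -0.45 stop = off = leaning to its -y (right); starts off (about -0.45). An over-centre spring drives it away from upright to the nearer stop; it takes about 2.5 N at the ball to move it off a stop, less near the middle
- lever_pan_ball (a point): centre of the white ball, 26 mm across, at the end of that lever, 60 mm from its pivot; the lever stem is a steel rod 10 mm thick
- lever_pan_pivot (a point): pivot of that lever, on the hot plate at x -110 mm, y 0, 44 mm above the counter, level with the strip's top; the pivot axis runs along the hot plate's x, and a shaft 26 mm thick lies around it
- lever_spare (a joint): angle in rad of the toggle lever on the front strip of the spare hot plate: 0 upright, +0.45 stop = on = leaning to the hot plate's +y (left, toward the small metal dot, seen from the robot), -0.45 stop = off = leaning to its -y (right); starts off (about -0.45). An over-centre spring drives it away from upright to the nearer stop; it takes about 2.5 N at the ball to move it off a stop, less near the middle
- lever_spare_ball (a point): centre of the white ball, 26 mm across, at the end of that lever, 60 mm from its pivot; the lever stem is a steel rod 10 mm thick
- lever_spare_pivot (a point): pivot of that lever, on the hot plate at x -110 mm, y 0, 44 mm above the counter, level with the strip's top; the pivot axis runs along the hot plate's x, and a shaft 26 mm thick lies around it
- saucepan: open aluminium saucepan, 136 mm across and 65 mm high, standing on the cooking disc of hob_pan (rim 121 mm above the counter), black stick handle 16 mm thick along its +x reaching 213 mm from its centre, up to 130 mm above the counter, pointing away from the robot; 0.55 kg. Origin at the centre of its underside
- shaker: bystander: steel salt shaker 40 mm across, 78 mm high; origin under its centre
- ramekin: bystander: white bowl 72 mm across, 45 mm high; origin under its centre
- vinegar: bystander: brown glass bottle 68 mm across, 200 mm high; origin under its centre
- foodbox: bystander: open glass food box 200 x 140 x 65 mm; origin under its centre
- spoon: bystander: wooden spoon lying in front of the hot plates on the left; origin at the centre of its underside
- mug: bystander: blue mug 80 mm across, 90 mm high; origin under its centre
- jar: bystander: lidded glass jar 60 mm across, 80 mm high; origin under its centre

How it is judged:
By the outcome, as a careful person would: the job done as asked, in the order asked, and still so for the second after the job is handed in, with the robot touching nothing.
It also fails if it takes over 48 s, if anything falls off the work surface, if the arm or the gripper's body presses on something with over 40 N, if the wrist force passes 120 N, or if a joint passes its speed limit or range.

## Working session

There is one attempt and no reset: what is moved stays moved. The work goes in short steps, Python scripts to look and compute and a shell command to move; the robot and the scene stay as the last step left them, time stands still between calls to the robot, and variables do not carry over. Pictures are saved under pics/ and viewed, and the job is handed in when it is done.

```bash
ls; mkdir -p pics
python3 - <<'E'
from workcell import bot, eyes, job
import cv2
o=bot.get_obs()
print({k:o[k] for k in ("clock","eef_pos","tool_rot","ft_force","grip_width")})
for n in("scene","side","wrist"):
    c=eyes.camera(n); cv2.imwrite(f"pics/{n}0.png",c["color"][:,:,::-1]); print(n,c["K"].tolist(),{k:c[k].tolist() for k in c if k in("R","t","T_tool_cam")})
E
```

```text
pics
{'clock': 0.0, 'eef_pos': array([0.20124554, 0.45701983, 0.23040679]), 'tool_rot': array([ 2.05914674e-01,  9.78569392e-01, -1.02112495e-03, -2.23022778e-04]), 'ft_force': array([-0.45275731,  0.57289441,  0.09610762]), 'grip_width': 0.08537652681543349}
scene [[588.2545933552913, 0.0, 313.1987823824452], [0.0, 588.2545933552913, 243.27502318948635], [0.0, 0.0, 1.0]] {'R': [[-0.1758944197511356, 0.98430502633579, 0.014309725032697606], [0.6074172552998339, 0.11996113246040294, -0.785272949147514], [-0.7746647217115467, -0.12943315583310847, -0.6189843512615278]], 't': [0.08488904014463679, -0.23845960440620587, 1.8274196626903176]}
side [[605.1122656082382, 0.0, 314.54845320273387], [0.0, 605.1122656082382, 245.33921222981095], [0.0, 0.0, 1.0]] {'R': [[0.8385550979353559, -0.5442854566839725, 0.024055963272025298], [-0.3192415987863288, -0.5266615708446443, -0.7878530265219525], [0.44148629574537673, 0.652978507638476, -0.6153933045063578]], 't': [-0.4170879915285185, 0.2168979181778277, 1.5195766279693659]}
wrist [[392.27290311611364, 0.0, 317.19998794776814], [0.0, 392.27290311611364, 235.77022656810612], [0.0, 0.0, 1.0]] {'T_tool_cam': [[0.0005851673720277298, -0.9476711560253619, -0.31924761176350197, 0.0828725942915805], [0.9999998181670178, 0.0005080137679171398, 0.0003249429818221023, -0.0005223765778223921], [-0.0001457569090750889, -0.3192477438597876, 0.9476712809805713, -0.14329734038113084], [0.0, 0.0, 0.0, 1.0]]}
```

View pics/scene0.png

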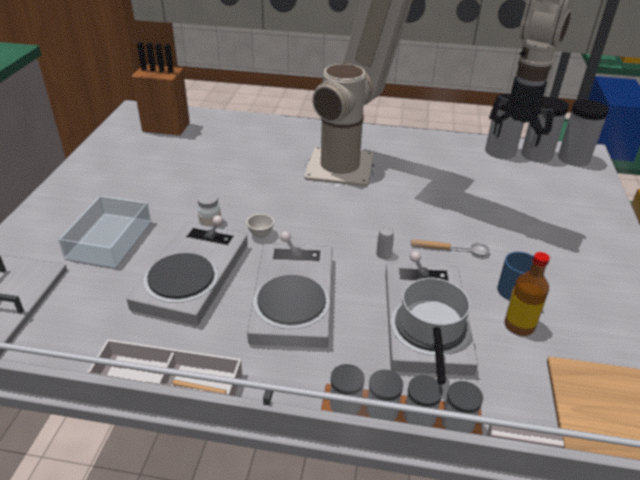

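View pics/side0.png

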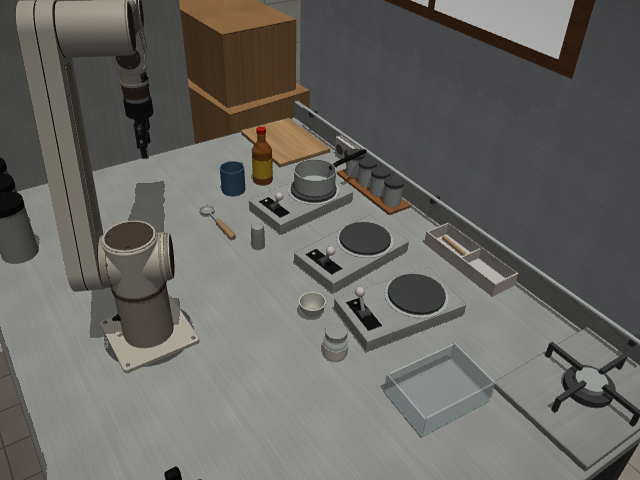

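View pics/wrist0.png

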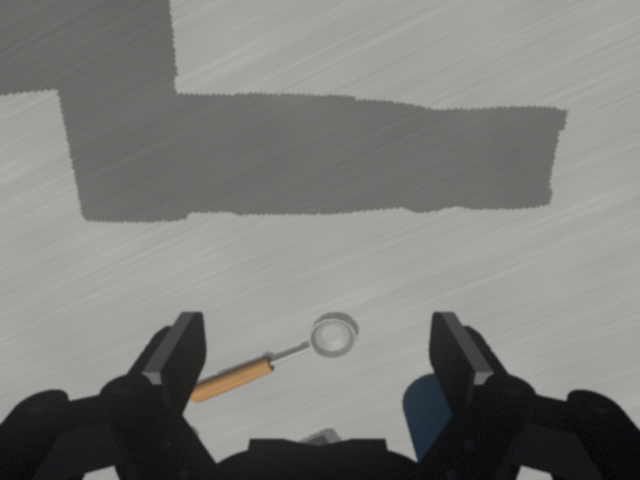

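Run:
```python
import cv2,numpy as np
a=cv2.imread("pics/scene0.png");b=cv2.imread("pics/side0.png")
f=lambda im,x,y,w=64,h=48:cv2.resize(im[y:y+h,x:x+w],(400,300),interpolation=cv2.INTER_CUBIC)
cv2.imwrite("pics/z0.png",np.vstack([np.hstack([f(a,185,205),f(a,260,222)]),np.hstack([f(a,390,240),f(b,330,280)])]))
cv2.imwrite("pics/z1.png",np.vstack([np.hstack([f(b,295,235),f(b,245,180)])]))
```

```text
(no output)
```

View pics/z0.png

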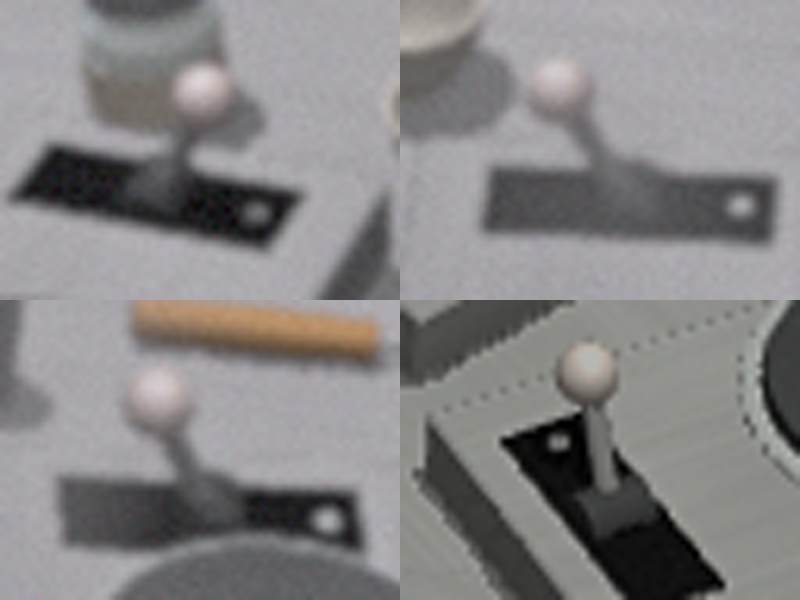

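View pics/z1.png

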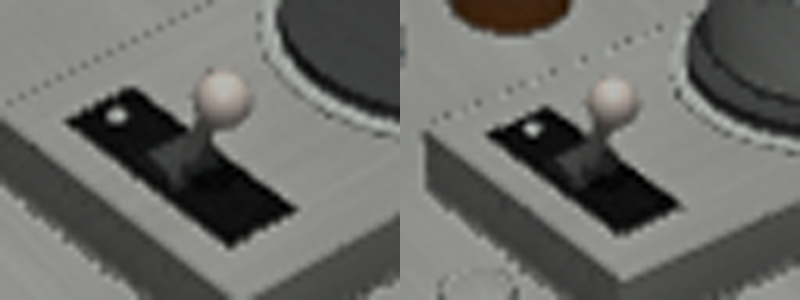

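```bash
cat > h.py <<'E'
import numpy as np,cv2
from workcell import bot,eyes,job
from scipy.spatial.transform import Rotation as Rn
def ray(c,uv):
    d=c["R"].T@np.linalg.solve(c["K"],np.array([*uv,1.])); return -c["R"].T@c["t"],d/np.linalg.norm(d)
def plane(c,uv,z):
    o,d=ray(c,uv); return o+d*(z-o[2])/d[2]
def tri(c1,u1,c2,u2):
    (a,d),(b,e)=ray(c1,u1),ray(c2,u2)
    s=np.linalg.lstsq(np.c_[d,-e],b-a,rcond=None)[0]; p,q=a+d*s[0],b+e*s[1]
    return (p+q)/2,np.linalg.norm(p-q)
E
python3 - <<'E'
from h import *
np.set_printoptions(precision=4,suppress=True)
a=eyes.camera("scene");b=eyes.camera("side")
B={}
for n,u,v in [("hot",(217.3,219.4),(360.1,291.5)),("spare",(285.6,236.1),(330.5,250.7)),("pan",(415.3,256.3),(278.9,196.5))]:
    print(n,*tri(a,u,b,v))
# black strip masks
from scipy import ndimage
for nm,c,rois in [("scene",a,[("hot",185,225,50,25),("spare",260,240,70,25)]),("side",b,[("hot",340,290,50,45),("spare",300,240,50,40),("pan",255,190,40,30)])]:
    im=c["color"].max(2)
    for n,x,y,w,h in rois:
        m=(im[y:y+h,x:x+w]<(60 if nm=="side" else 75)).astype(np.uint8)
        cs,_=cv2.findContours(m,cv2.RETR_EXTERNAL,cv2.CHAIN_APPROX_NONE)
        k=max(cs,key=cv2.contourArea); r=cv2.minAreaRect(k); bx=cv2.boxPoints(r)+[x,y]
        P=np.array([plane(c,p,.045)[:2] for p in bx]); print(nm,n,"strip centre",P.mean(0),"sides",np.linalg.norm(P[1]-P[0]),np.linalg.norm(P[2]-P[1]))
dots={"hot":((185+257/6.25,205+213/6.25),(330+158/6.25,280+141/6.25)),"spare":((260+340/6.25,222+205/6.25),(295+117/6.25,235+116/6.25)),"pan":((390+327/6.25,240+219/6.25),(245+133/6.25,180+129/6.25))}
for n,(u,v) in dots.items(): print(n,"dot",plane(a,u,.045),plane(b,v,.045))
for n,u,z in [("shaker",(386,231),.078),("ramekin",(261,222),.045),("jartop",(208,202),.08),("spoonhandleL",(413,244),.01),("spoonbowl",(481,250),.01),("mugtop",(519,261),.09)]: print(n,plane(a,u,z))
# disc centres
for n,u,v in [("hot",(180,277),(417,294)),("spare",(291,300),(365,239))]: print(n,"disc",plane(a,u,.056),plane(b,v,.056))
E
```

```text
hot [ 0.473  -0.2409  0.0989] 0.001541947902795757
spare [ 0.5034 -0.0646  0.0967] 0.001857293289960175
pan [0.519  0.2394 0.0955] 0.0030373248784155826
scene hot strip centre [ 0.4722 -0.2658] sides 0.037693792488039 0.11433261391367587
scene spare strip centre [0.4959 0.01  ] sides 0.025696621016302545 0.0081368440656859
side hot strip centre [ 0.4698 -0.2651] sides 0.043431927280446564 0.12474117327086272
side spare strip centre [ 0.5027 -0.0374] sides 0.053183204679503326 0.12511481303044608
side pan strip centre [0.5185 0.2667] sides 0.05544873416970604 0.1295110928452772
hot dot [ 0.4773 -0.2209  0.045 ] [ 0.476  -0.2234  0.045 ]
spare dot [0.4955 0.0046 0.045 ] [0.4939 0.001  0.045 ]
pan dot [0.5111 0.3085 0.045 ] [0.5109 0.3035 0.045 ]
shaker [0.411 0.167 0.078]
ramekin [ 0.3908 -0.1538  0.045 ]
jartop [ 0.3786 -0.2964  0.08  ]
spoonhandleL [0.3615 0.2385 0.01  ]
spoonbowl [0.3527 0.4099 0.01  ]
mugtop [0.4817 0.4738 0.09  ]
hot disc [ 0.6452 -0.2775  0.056 ] [ 0.6245 -0.2904  0.056 ]
spare disc [ 0.6706 -0.0161  0.056 ] [ 0.6498 -0.031   0.056 ]
```

```bash
cat > go.py <<'E'
import sys
from h import *
# work out travel to world target x y z and desired heading of tool y (angle of hob +y tilt = yaw)
np.set_printoptions(precision=4,suppress=True)
x,y,z,yaw=map(float,sys.argv[1:5])
o=bot.get_obs();R=Rn.from_quat(o["tool_rot"])
Rt=Rn.from_euler("z",yaw)*Rn.from_quat([0,1,0,0])   # tool y -> world +y turned by yaw
print("clock",o["clock"],"eef",o["eef_pos"],"F",o["ft_force"],"w",o["grip_width"],"q",o["joint_pos"])
print("travel",R.inv().apply(np.array([x,y,z])-o["eef_pos"]),"dr",(R.inv()*Rt).as_rotvec(),"tool y",R.apply([0,1,0]))
E
python3 go.py 0.478 -0.191 0.23 -0.10
```

```text
clock 0.25 eef [0.2014 0.4573 0.2309] F [ 0.2201 -0.405   0.1222] w 0.08546073563938841 q [1.156  0.241  0.0044 1.3352 0.     1.5708]
travel [-0.5144 -0.4819  0.0013] dr [-0.001  -0.0002 -0.3148] tool y [ 0.403   0.9152 -0.001 ]
```

```bash
python3 -m crank '{"dr":[[0,0,-0.03],[0,0,-0.06],[0,0,-0.09],[0,0,-0.12],[0,0,-0.15],[0,0,-0.18],[0,0,-0.21],[0,0,-0.24],[0,0,-0.27],[0,0,-0.315]],"travel":[[-0.04,-0.037,0],[-0.08,-0.075,0],[-0.12,-0.112,0],[-0.16,-0.15,0],[-0.2,-0.187,0],[-0.24,-0.225,0],[-0.28,-0.262,0],[-0.32,-0.3,0],[-0.36,-0.337,0],[-0.4,-0.375,0]],"hand":[0,0,0,0,0,0,0,0,0,0]}'; python3 go.py 0.478 -0.191 0.23 -0.10
```

```text
clock: 1.5
eef_pos: [0.4169, -0.0486, 0.2315]
tool_rot: [0.049, 0.999, 0.0, 0.0]
ft_force: [1.3, 1.0, -0.4]
grip_width: -0.0002
clock 1.5 eef [ 0.4169 -0.0486  0.2315] F [ 1.2819  1.003  -0.4235] w -0.0001527941112434282 q [-0.1163  0.0811 -0.1872  1.3018  0.0003 -0.0176]
travel [-0.0748 -0.1357  0.0015] dr [0.0003 0.0008 0.0013] tool y [0.0985 0.9951 0.0003]
```

```bash
python3 -m crank '{"dr":[[0,0,0],[0,0,0],[0,0,0],[0,0,0],[0,0,0]],"travel":[[-0.02,-0.04,0],[-0.045,-0.085,0],[-0.075,-0.136,0],[-0.075,-0.136,0.04],[-0.075,-0.136,0.04]],"hand":[0,0,0,0,0]}'
python3 - <<'E'
from h import *
for n in("wrist","side"): cv2.imwrite(f"pics/{n}1.png",eyes.camera(n)["color"][:,:,::-1])
E
python3 go.py 0.478 -0.191 0.085 -0.10
```

```text
clock: 2.12
eef_pos: [0.4749, -0.1892, 0.1881]
tool_rot: [0.051, 0.999, 0.001, -0.004]
ft_force: [-0.7, 0.8, 0.5]
grip_width: -0.0003
clock 2.225 eef [ 0.4771 -0.1892  0.1916] F [ 0.094  -0.2583  0.4688] w 9.855539339417546e-05 q [-0.3775  0.2882 -0.0362  1.2476  0.     -0.2781]
travel [-0.0012 -0.0018  0.1066] dr [ 0.0004 -0.0012  0.0006] tool y [0.0992 0.9951 0.0004]
```

View pics/wrist1.png

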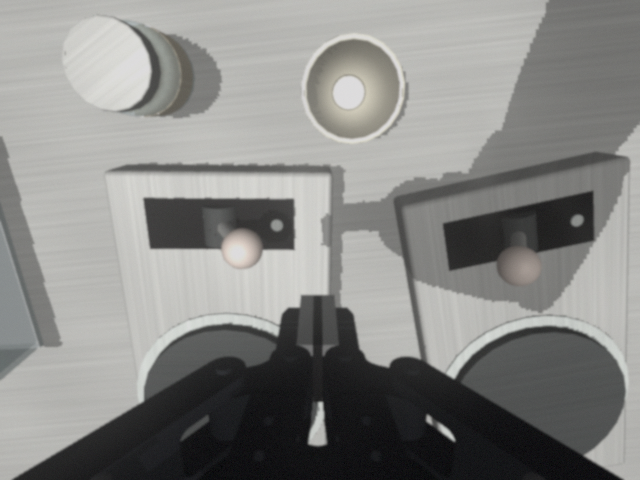

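View pics/side1.png

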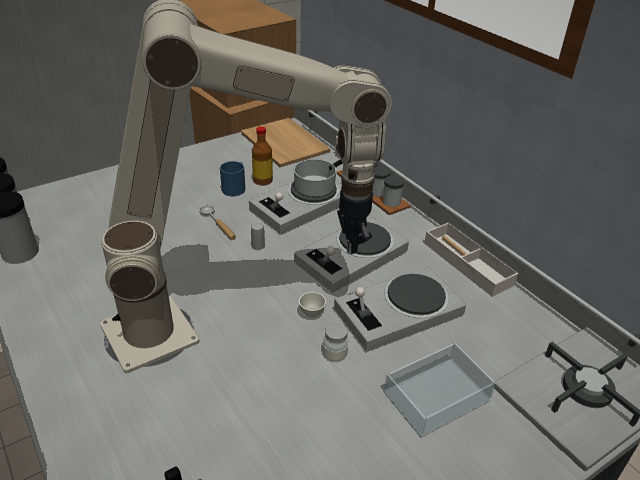

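```bash
cat >> h.py <<'E'
def wplane(c,o,uv,z):
    T=c["T_tool_cam"];R=Rn.from_quat(o["tool_rot"]).as_matrix()
    d=R@T[:3,:3]@np.linalg.solve(c["K"],np.array([*uv,1.]));p=o["eef_pos"]+R@T[:3,3]
    return p+d*(z-p[2])/d[2]
E
python3 - <<'E'
from h import *
o=bot.get_obs();c=eyes.camera("wrist")
for u,z in [((242,248),.098),((518,267),.098),((277,225),.045),((577,221),.045),((145,198),.045),((293,199),.045),((294,249),.045),((149,248),.045)]: print(u,wplane(c,o,u,z).round(4))
E
```

```text
(242, 248) [ 0.4773 -0.238   0.098 ]
(518, 267) [ 0.5083 -0.0603  0.098 ]
(277, 225) [ 0.4797 -0.2208  0.045 ]
(577, 221) [0.4994 0.0096 0.045 ]
(145, 198) [ 0.4488 -0.3172  0.045 ]
(293, 199) [ 0.4606 -0.206   0.045 ]
(294, 249) [ 0.5007 -0.21    0.045 ]
(149, 248) [ 0.4886 -0.3236  0.045 ]
```

```bash
python3 -m crank '{"dr":[[0,0,0],[0,0,0],[0,0,0],[0,0,0],[0,0,0],[0,0,0]],"travel":[[0,0,0.035],[0,0,0.07],[0,0,0.105],[0,0,0.105],[0,-0.01,0.105],[0,-0.015,0.105]],"hand":[0,0,0,0,0,0]}'
python3 - <<'E'
from h import *
for n in("wrist",): cv2.imwrite(f"pics/{n}2.png",eyes.camera(n)["color"][:,:,::-1])
E
python3 go.py 0.475 -0.239 0.085 -0.10
```

```text
clock: 3.02
eef_pos: [0.4777, -0.2058, 0.0887]
tool_rot: [0.05, 0.999, -0.001, 0.002]
ft_force: [0.3, 0.8, -0.6]
grip_width: -0.0003
clock 3.075 eef [ 0.4774 -0.2063  0.0884] F [ 0.2189  0.0543 -0.0714] w 6.683506245447741e-05 q [-0.4075  0.3839 -0.1872  0.9955 -0.0005 -0.3068]
travel [-0.0009 -0.0328  0.0034] dr [-0.0018  0.0039 -0.0007] tool y [ 0.1005  0.9949 -0.0017]
```

View pics/wrist2.png

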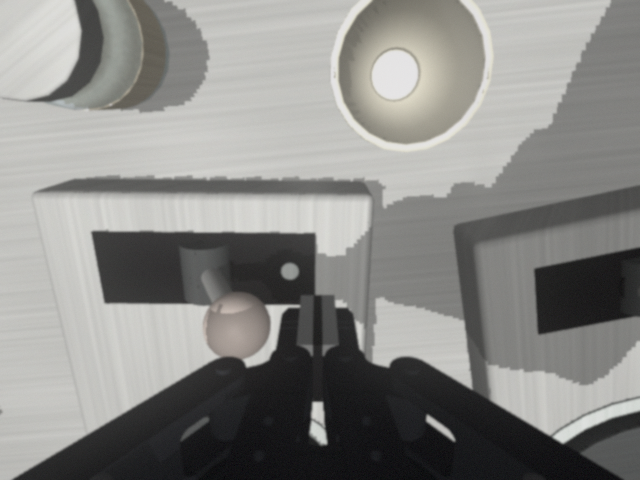

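```bash
python3 -m crank '{"dr":[[0,0,0],[0,0,0],[0,0,0],[0,0,0],[0,0,0],[0,0,0],[0,0,0]],"travel":[[0,-0.005,0.004],[0,-0.01,0.004],[0,-0.015,0.004],[0,-0.02,0.004],[0,-0.025,0.004],[0,-0.03,0.004],[0,-0.03,0.004]],"hand":[0,0,0,0,0,0,0]}'
python3 - <<'E'
from h import *
for n in("wrist",): cv2.imwrite(f"pics/{n}3.png",eyes.camera(n)["color"][:,:,::-1])
E
python3 go.py 0.475 -0.255 0.085 -0.10
```

```text
clock: 3.95
eef_pos: [0.4728, -0.2352, 0.0821]
tool_rot: [0.05, 0.999, -0.0, -0.0]
ft_force: [0.2, -0.5, 0.9]
grip_width: -0.0002
clock 4.0 eef [ 0.4728 -0.2349  0.0821] F [-0.5751 -0.2164 -0.3544] w 0.00017810924984010187 q [-0.4608  0.4076 -0.1689  0.9946 -0.0006 -0.3602]
travel [-0.0042 -0.0198 -0.0029] dr [-0.0005 -0.0005 -0.0006] tool y [ 0.1004  0.9949 -0.0005]
```

View pics/wrist3.png

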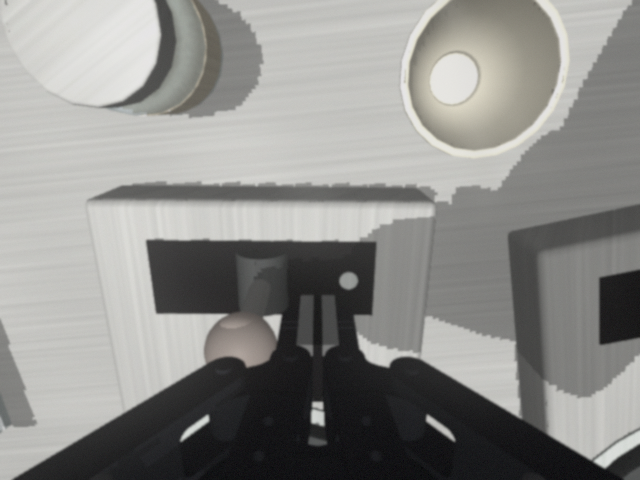

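Run:
```python
from h import *
o=bot.get_obs();c=eyes.camera("wrist")
print(wplane(c,o,(240,345),.098))
f=lambda im,x,y,w=64,h=48:cv2.resize(im[y:y+h,x:x+w],(400,300),interpolation=cv2.INTER_CUBIC)
cv2.imwrite("pics/z3.png",np.hstack([f(eyes.camera("scene")["color"],185,205),f(eyes.camera("side")["color"],330,280)])[:,:,::-1])
```

```text
[ 0.47331012 -0.26452585  0.098     ]
```

View pics/z3.png

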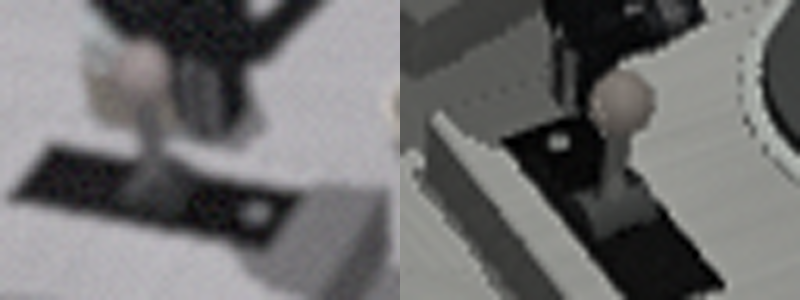

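The lever is about upright, with the ball at y≈-0.265. I'll keep pushing.

```bash
python3 -m crank '{"dr":[[0,0,0],[0,0,0],[0,0,0],[0,0,0],[0,0,0],[0,0,0]],"travel":[[0,-0.004,0],[0,-0.008,0],[0,-0.012,0],[0,-0.016,0],[0,-0.02,0],[0,-0.02,0]],"hand":[0,0,0,0,0,0]}'
python3 - <<'E'
from h import *
f=lambda im,x,y,w=64,h=48:cv2.resize(im[y:y+h,x:x+w],(400,300),interpolation=cv2.INTER_CUBIC)
cv2.imwrite("pics/z4.png",np.hstack([f(eyes.camera("scene")["color"],185,205),f(eyes.camera("side")["color"],330,280)])[:,:,::-1])
E
python3 go.py 0.478 -0.2 0.085 -0.10
```

```text
clock: 4.9
eef_pos: [0.471, -0.2546, 0.0823]
tool_rot: [0.05, 0.999, -0.0, 0.0]
ft_force: [-0.7, 0.0, -0.2]
grip_width: -0.0002
clock 5.0 eef [ 0.471  -0.2543  0.0823] F [-0.0039 -0.1955  0.0805] w -4.770063256490138e-05 q [-0.4951  0.42   -0.1484  1.0025  0.0001 -0.3952]
travel [-0.0016  0.0547 -0.0027] dr [ 0.0001 -0.0001  0.0001] tool y [0.0998 0.995  0.0001]
```

View pics/z4.png

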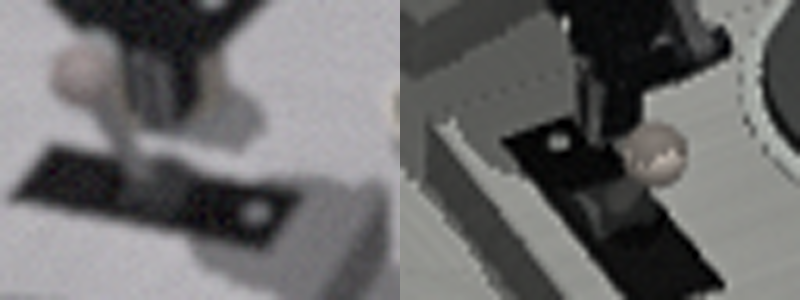

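```bash
python3 -m crank '{"dr":[[0,0,0],[0,0,0],[0,0,0],[0,0,0],[0,0,0],[0,0,0],[0,0,0]],"travel":[[0,0.015,0],[0,0.03,0],[0,0.03,-0.03],[0,0.04,-0.07],[0,0.05,-0.1],[0,0.05,-0.11],[0,0.05,-0.11]],"hand":[0,0,0,0,0,0,0]}'; python3 go.py 0.525 0.19 0.19 0.14;  python3 - <<'E'
from h import *
f=lambda im,x,y,w=64,h=48:cv2.resize(im[y:y+h,x:x+w],(400,300),interpolation=cv2.INTER_CUBIC)
a,b=eyes.camera("scene"),eyes.camera("side")
cv2.imwrite("pics/z5.png",np.hstack([f(a["color"],185,205),f(b["color"],330,280)])[:,:,::-1])
cv2.imwrite("pics/wrist5.png",eyes.camera("wrist")["color"][:,:,::-1])
E
```

```text
clock: 5.88
eef_pos: [0.4763, -0.2041, 0.1924]
tool_rot: [0.049, 0.999, -0.0, 0.0]
ft_force: [-0.8, 0.7, -0.2]
grip_width: 0.0003
clock 5.875 eef [ 0.4763 -0.2041  0.1924] F [-0.7673  0.6641 -0.1868] w 0.00029192063590526555 q [-0.4049  0.2956 -0.0238  1.2505 -0.0001 -0.3059]
travel [-0.0096  0.397   0.0022] dr [-0.0005  0.0007 -0.239 ] tool y [ 0.0988  0.9951 -0.0004]
```

View pics/z5.png

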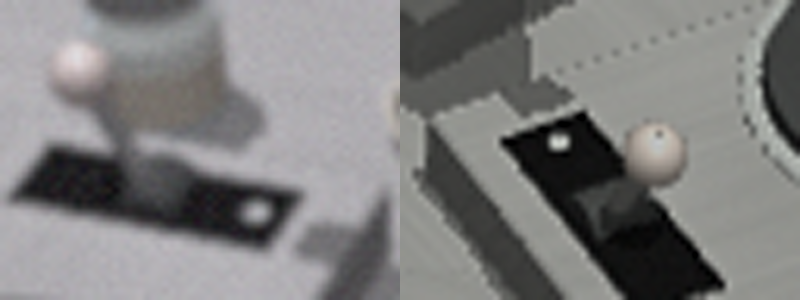

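View pics/wrist5.png

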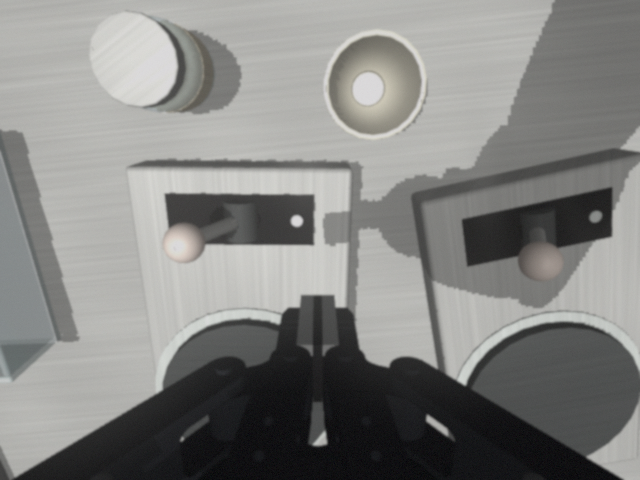

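```bash
python3 -m crank '{"dr":[[0,0,-0.03],[0,0,-0.06],[0,0,-0.1],[0,0,-0.13],[0,0,-0.17],[0,0,-0.2],[0,0,-0.24],[0,0,-0.24],[0,0,-0.24]],"travel":[[-0.001,0.045,0],[-0.002,0.095,0],[-0.004,0.15,0],[-0.005,0.205,0],[-0.006,0.26,0],[-0.008,0.315,0],[-0.009,0.365,0],[-0.01,0.395,0],[-0.01,0.395,0]],"hand":[0,0,0,0,0,0,0,0,0]}'
python3 - <<'E'
from h import *
a,b=eyes.camera("scene"),eyes.camera("side")
print("hot ball",*tri(a,(197.5,216.5),b,(371,304.8)))
cv2.imwrite("pics/wrist6.png",eyes.camera("wrist")["color"][:,:,::-1])
E
python3 go.py 0.525 0.195 0.083 0.14
```

```text
clock: 7.15
eef_pos: [0.5248, 0.1891, 0.1904]
tool_rot: [-0.072, 0.997, -0.0, -0.001]
ft_force: [-0.4, -0.5, -0.2]
grip_width: 0.0001
hot ball [ 0.46839072 -0.29254613  0.0973043 ] 0.0008815163051680146
clock 7.3 eef [0.5248 0.1865 0.1913] F [ 0.0315 -0.8001 -0.5314] w 6.859503053424531e-05 q [ 0.3416  0.3744  0.0859  1.2847 -0.0004  0.2023]
travel [-0.0016  0.0085  0.1083] dr [-0.0009 -0.0022 -0.0007] tool y [-0.1388  0.9903 -0.0009]
```

View pics/wrist6.png

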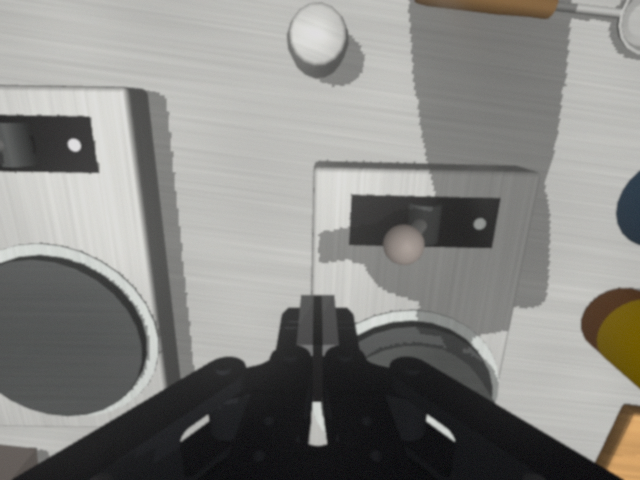

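```bash
python3 - <<'E'
from h import *
o=bot.get_obs();c=eyes.camera("wrist")
for u,z in [((404,244),.098),((351,195),.045),((499,199),.045),((497,248),.045),((350,245),.045)]: print(wplane(c,o,u,z).round(4))
E
python3 -m crank '{"dr":[[0,0,0],[0,0,0],[0,0,0],[0,0,0],[0,0,0]],"travel":[[0,0,0.035],[0,0,0.07],[0,0,0.108],[0,0,0.108],[0,0,0.108]],"hand":[0,0,0,0,0]}'; python3 go.py 0.520 0.239 0.082 0.14
```

```text
[0.5191 0.2417 0.098 ]
[0.5033 0.209  0.045 ]
[0.4907 0.3201 0.045 ]
[0.5292 0.3298 0.045 ]
[0.5429 0.2149 0.045 ]
clock: 7.98
eef_pos: [0.5262, 0.187, 0.0856]
tool_rot: [-0.069, 0.998, 0.0, 0.001]
ft_force: [-1.1, 0.5, 1.2]
grip_width: 0.0001
clock 7.975 eef [0.5262 0.187  0.0856] F [-1.1351  0.5055  1.1924] w 0.00014603105856954738 q [ 0.3415  0.456  -0.0801  1.0331 -0.0001  0.2026]
travel [-0.001   0.0524  0.0036] dr [ 0.0002  0.0016 -0.0011] tool y [-0.1385  0.9904  0.0002]
```

```bash
python3 -m crank '{"dr":[[0,0,0],[0,0,0],[0,0,0],[0,0,0],[0,0,0],[0,0,0],[0,0,0],[0,0,0],[0,0,0],[0,0,0]],"travel":[[0,0.01,0.003],[0,0.017,0.003],[0,0.022,0.003],[0,0.027,0.003],[0,0.032,0.003],[0,0.037,0.003],[0,0.042,0.003],[0,0.047,0.003],[0,0.052,0.003],[0,0.052,0.003]],"hand":[0,0,0,0,0,0,0,0,0,0]}'; python3 -m crank '{"dr":[[0,0,0],[0,0,0],[0,0,0],[0,0,0],[0,0,0],[0,0,0]],"travel":[[0,0.004,0],[0,0.008,0],[0,0.012,0],[0,0.016,0],[0,0.02,0],[0,0.02,0]],"hand":[0,0,0,0,0,0]}'
python3 - <<'E'
from h import *
f=lambda im,x,y,w=64,h=48:cv2.resize(im[y:y+h,x:x+w],(400,300),interpolation=cv2.INTER_CUBIC)
a,b=eyes.camera("scene"),eyes.camera("side")
cv2.imwrite("pics/z7.png",np.hstack([f(a["color"],390,240),f(b["color"],245,180)])[:,:,::-1])
E
python3 go.py 0.520 0.239 0.082 0.14
```

```text
clock: 9.22
eef_pos: [0.5176, 0.2399, 0.0809]
tool_rot: [-0.071, 0.998, 0.0, -0.0]
ft_force: [0.5, 0.0, -0.3]
grip_width: 0.0
clock: 9.98
eef_pos: [0.5152, 0.2592, 0.0813]
tool_rot: [-0.07, 0.998, 0.0, 0.0]
ft_force: [0.5, 0.0, 0.4]
grip_width: -0.0001
clock 10.075 eef [0.5152 0.2588 0.0813] F [-0.5805 -0.1743 -0.3424] w -1.5561123084327397e-05 q [ 0.4656  0.4937 -0.0304  1.0469 -0.0001  0.3253]
travel [-0.002  -0.0203 -0.0007] dr [-0.0001 -0.0001  0.0003] tool y [-0.1399  0.9902 -0.0001]
```

View pics/z7.png

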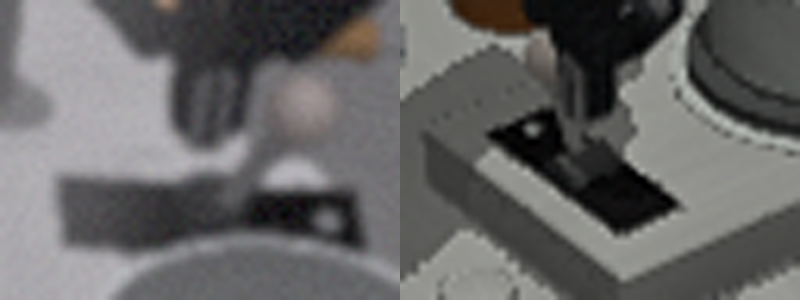

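Snapped on. I'll retreat and check.

```bash
python3 -m crank '{"dr":[[0,0,0],[0,0,0],[0,0,0],[0,0,0],[0,0,0],[0,0,0],[0,0,0],[0,0,0]],"travel":[[0,-0.015,0],[0,-0.03,0],[0,-0.04,-0.03],[0,-0.05,-0.07],[0,-0.05,-0.11],[0.03,-0.1,-0.13],[0.06,-0.14,-0.13],[0.06,-0.14,-0.13]],"hand":[0,0,0,0,0,0,0,0]}'
python3 - <<'E'
from h import *
f=lambda im,x,y,w=64,h=48:cv2.resize(im[y:y+h,x:x+w],(400,300),interpolation=cv2.INTER_CUBIC)
a,b=eyes.camera("scene"),eyes.camera("side")
A,B=a["color"],b["color"]
cv2.imwrite("pics/z8.png",np.vstack([np.hstack([f(A,390,240),f(B,245,180)]),np.hstack([f(A,260,222),f(A,185,205)])])[:,:,::-1])
cv2.imwrite("pics/scene8.png",A[:,:,::-1])
print(bot.get_obs()["clock"])
E
```

```text
clock: 11.08
eef_pos: [0.4736, 0.1082, 0.2118]
tool_rot: [-0.068, 0.998, -0.0, -0.0]
ft_force: [0.7, 0.0, -0.2]
grip_width: -0.0001
11.175
```

View pics/z8.png

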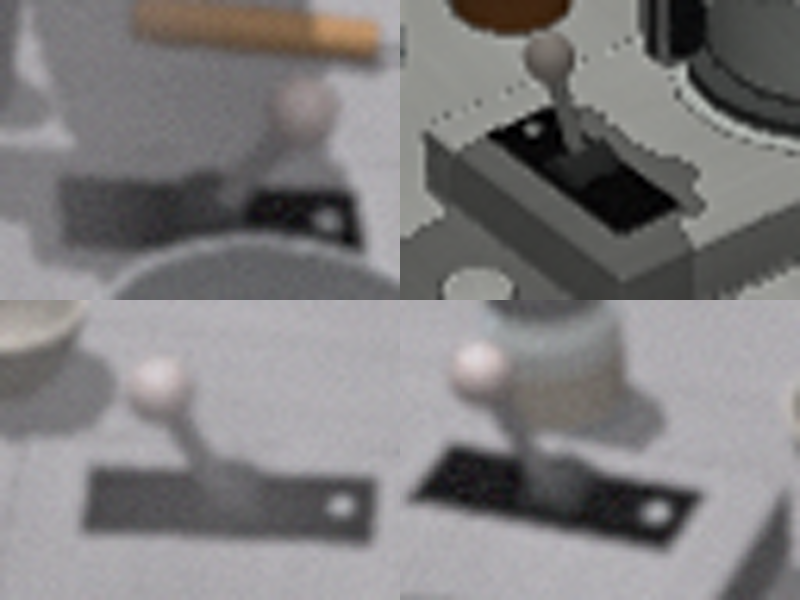

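View pics/scene8.png

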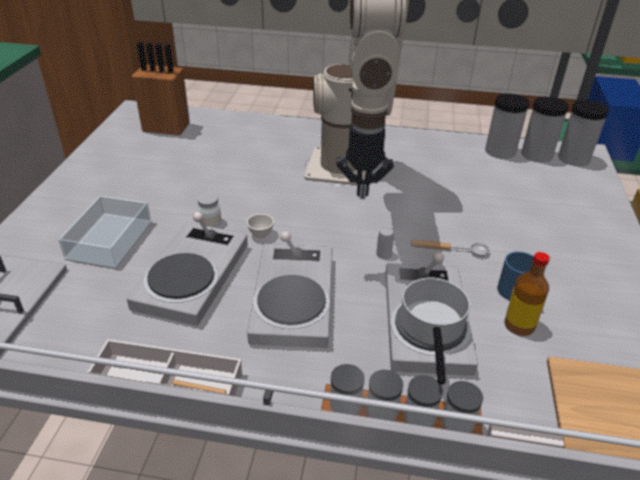

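The pictures show the pan lever leaning left toward its dot, which is on. The hot and spare levers lean right, which is off. Everything else is where it was, and the arm is clear.

```bash
python3 -c "
from h import *
a,b=eyes.camera('scene'),eyes.camera('side')
print('pan ball',*tri(a,(390+305/6.25,240+107/6.25),b,(245+150/6.25,180+57/6.25)))
print(job.job_done())"
```

```text
pan ball [0.51327675 0.29134665 0.09603166] 0.0045999162536863305
the job is handed in; nothing more can be done
None
```

The job is done and handed in at about 11 s on the robot's clock. With the closed fingertips I pushed the lever of the left-on hot plate (robot's right) until it snapped off. I checked that, then pushed the saucepan plate's lever until it snapped on.

- **Left-on plate:** after the push, the ball measured y −0.293, z 0.097. That is about 28 mm to the off side of the pivot, against about 26 mm expected at the stop.
- **Saucepan plate:** after the push, the ball measured y +0.291, z 0.096, about 23 mm to the on side. The two camera rays missed each other by 4.6 mm here, so this position is less exact, but both views clearly show the lever leaning toward its dot.
- **Everything else:** in the last pictures the spare lever is still off. The saucepan and the other items look unmoved by eye; I did not re-measure their positions.
- **Contact:** the arm was clear of everything at hand-in. Wrist force stayed within about 1–2 N at every reading, though readings came only at the end of each move.

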